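Lay out the timed sampling station

ROBOT

A 6-joint arm with a two-finger parallel gripper is mounted at the origin on a cart in front of the work surface, level with it; the furniture and walls round the work are solid. World frame = base frame: x ahead of the robot, y to its left, z up, the work surface at z = 0. Lengths are in m, angles in rad, forces in N, time in s.
With the tool pointing down it reaches from about 0.25 to 0.775 m from the base axis. Payload 4 kg.
Tool frame: the origin (TCP) lies between the finger pads; the fingertips stand 25 mm ahead of it and the grasp point (between the pads) lies 6 mm ahead of it (robot.tip_reach is the distance from the TCP to the fingertips, in m); z points along the fingers, y is the line along which they close (so a half turn about z gives the same grasp; the last joint's range is limited). The gripper opens to 94 mm and grips with 3 to 60 N. Pads are 16 mm wide; open, the fingers measure 119 mm over their backs; the gripper's body (75 mm by 177 mm) begins 78 mm behind the grasp point.
Start: joints at [1.175, 0.087, 1.371, -0, 1.684, -0.103], TCP at [0.159, 0.527, 0.231] pointing down, gripper open.
Joint ranges: [-3.1, 3.1], [-0.76, 2.03], [0.27, 2.55], [-1.08, 4.22], [0.17, 2.65], [-2.57, 2.57]. Speed limits (rad/s): [2.79, 2.79, 3.14, 3.14, 3.14, 3.14].

INTERFACE

Orientations are given as [roll, pitch, yaw] about the fixed x, y, z axes, in that order (R = Rz(yaw) Ry(pitch) Rx(roll)).
In Python, from bench import sensors, snapshot, camera_info, ticket, robot gives the robot as it stands.
- The arm moves only by the tool arm_command, never from a script. Its argument "plan" is a list of rows, each an object with "grip": the closure, from -1 (fully open) to 1 (shut); "slide": the shift along the tool's x, y, z normalised to -1 to 1, where 1 is 500 mm, a list of three; "spin": the turn about the tool's z normalised to -1 to 1, where 1 is 5 degrees. A call has 1 to 10 rows; each row shifts and turns the commanded pose from where the row before left it, along the tool's axes as they then stand; what a row does not reach is not made up. A row lasts 1/8 s, in which the tool goes at most 62.5 mm and 10.7 degrees, less where a joint would pass 70% of its speed; a pose out of reach is approached as far as the arm can. A call with a number of a shift or a turn outside -1 to 1 is refused whole. A call with a gripper value outside its range is refused whole. The fingers move at their own pace and stop on an object; the grip force is fixed at half the most. Time passes only in rows, so rows that do not move let the fingers close. It gives the time, the measured TCP pose, the force, the opening and the grip force at its end, in the units of the state.
- sensors.get_obs(): the state, without advancing time (a new reading comes with each control period).
- snapshot(name): name is "side" or "top" or "wrist"; returns the picture (420x560x3 uint8, red, green, blue); there is no depth.
- camera_info(name): a dict with "fx", "fy", "cx", "cy" (pixels), "position" and "rotation" of the camera in the world. Camera axes: x right, y up, looking along -z (the intrinsics and any distortion apply to the point x, -y, -z); pixel columns grow to the right and rows downward; lengths in m; the calibration is good to about 2 mm. A picture is of the moment at which its call begins: read the wrist's pose just before it. camera_info takes no time and is no camera call; for the wrist camera it gives the pose at the moment of the call.
- ticket.close_job(): hands the job in; it is judged then, once.
The state is a dict: "time": time; "joint_positions": joint angles; "qvel": joint speeds; "joint_torque": joint torques, N m; "tool_pos": TCP position; "ee_rot": TCP orientation; "wrist_force": force on the tool from outside, world axes, zero at the start; "wrist_torque": the same for the moment, N m; "width": finger opening in m; "finger_force": force on a finger pad.
Only numpy, scipy, OpenCV 4.12 (cv2) and the standard library are available. Lean on these libraries where they do the work, as an engineer would, in place of code of your own. Each camera call takes 0.05 s, during which the arm holds its last target. There are 200 camera calls.

TASK

Lay out the sampling station: on the black mat, stand the red-capped bottle centred in the ring beside the blue-lidded box, the white-capped bottle in the ring beside the white O-ring tray, and the blue-capped bottle in the ring between the two. Set the timer, face up, centred and square on top of the blue-lidded box. Never tip a bottle over, and leave the box, the tray and the other things on the bench where they are.

Things in the scene. Friction and masses are not known exactly. Their poses are not given: they have to be found in the camera images.
- ring_mat: thin black mat fixed to the bench, 85 x 250 x 3 mm, long along its y axis, three white rings (outer diameter 70 mm) printed in a row. Origin: centre of its underside, top at z = 0.003; ring centres at x = 0, y = -0.08, 0, +0.08 m in its frame. Yaw varies; its +y end points left and away. A tall fixed shelf post, 60 x 40 mm, stands left of the work at world x 0.545, y 0.16: keep clear
- blue_box: white box with a blue lid (closed, flat top), loose, 71 (x) x 106 (y) x 40 (z) mm; origin at the centre of its underside, the lid's top is 40 mm above it. It stands just beyond one end of the mat (either end), centre about 175 mm from the mat's centre, turned about 90 degrees to it, so that its short side (its x) runs along the mat's y axis
- oring_tray: low open white tray with small black O-rings in it, loose, 90 (x) x 130 (y) x 22 (z) mm; origin at the centre of its underside. It stands just beyond the other end of the mat, turned the same way, centre about 175 mm from the mat's centre
- red_bottle: reagent bottle with red cap, clear with cream-coloured contents, round, 48 mm diameter, 90 mm tall, 128 g, standing upright; origin at the centre of its base, z up along the bottle. Straight body up to about 55 mm height, then shoulder and cap
- white_bottle: white opaque reagent bottle with white cap, round, 52 mm diameter, 100 mm tall, 129 g, standing upright; origin at the centre of its base, z up. Straight body up to about 62 mm height
- blue_bottle: reagent bottle with blue cap, clear with pale contents, round, 56 mm diameter, 106 mm tall, 131 g, standing upright; origin at the centre of its base, z up. Straight body up to about 66 mm height
- timer: flat square light-grey lab timer with grey and red keys and a small display on top, 64 x 64 x 20 mm (sides 18 mm tall), 70 g, lying face up on the bench; origin at the centre of its underside, x and y along its sides
- hex_key_set: bystander: orange hex key holder, 30 x 100 x 20 mm, lying on the bench; leave alone
- note_pad: bystander: yellow note pad, 76 x 76 x 12 mm, lying on the bench; leave alone

How it is judged:
At the end, for the whole second after the job is handed in: Upright on the mat within 12 mm of ring centre along each mat axis: red cap in the ring beside the box, white cap beside the tray, blue cap in the middle. Timer flat, face up on the lid, within 12 mm (short way) and 15 mm (long way) of its centre, square within 0.2 rad. All released, at rest (((y of blue_box in the frame of ring_mat above 0 m and x of red_bottle in the frame of ring_mat between -0.012 and 0.012 m and y of red_bottle in the frame of ring_mat between 0.068 and 0.092 m and z of red_bottle in the frame of ring_mat between -0.001 and 0.007 m and angle between each of red_bottle, white_bottle's own z axis and vertical below 0.1 rad and linear speed of each of red_bottle, white_bottle below 0.02 m/s and x of white_bottle in the frame of ring_mat between -0.012 and 0.012 m and y of white_bottle in the frame of ring_mat between -0.092 and -0.068 m and z of white_bottle in the frame of ring_mat between -0.001 and 0.007 m) or (y of blue_box in the frame of ring_mat below 0 m and x of red_bottle in the frame of ring_mat between -0.012 and 0.012 m and y of red_bottle in the frame of ring_mat between -0.092 and -0.068 m and z of red_bottle in the frame of ring_mat between -0.001 and 0.007 m and angle between each of red_bottle, white_bottle's own z axis and vertical below 0.1 rad and linear speed of each of red_bottle, white_bottle below 0.02 m/s and x of white_bottle in the frame of ring_mat between -0.012 and 0.012 m and y of white_bottle in the frame of ring_mat between 0.068 and 0.092 m and z of white_bottle in the frame of ring_mat between -0.001 and 0.007 m)) and x of blue_bottle in the frame of ring_mat between -0.012 and 0.012 m and y of blue_bottle in the frame of ring_mat between -0.012 and 0.012 m and z of blue_bottle in the frame of ring_mat between -0.001 and 0.007 m and angle between each of blue_bottle, timer's own z axis and vertical below 0.1 rad and linear speed of each of blue_bottle, timer below 0.02 m/s and x of timer in the frame of blue_box between -0.012 and 0.012 m and y of timer in the frame of blue_box between -0.015 and 0.015 m and z of timer in the frame of blue_box between 0.035 and 0.045 m and (angle between the x axis of timer and the x axis of blue_box, either way round below 0.2 rad or angle between the x axis of timer and the y axis of blue_box, either way round below 0.2 rad)); the robot touches nothing.
It fails at once if a bottle is tipped over (more than 0.6 rad) (angle between any of red_bottle, white_bottle, blue_bottle's own z axis and vertical above 0.6 rad).
It fails at once if the box, the tray or a bystander is moved more than 30 mm (distance of any of blue_box, oring_tray, hex_key_set, note_pad from where it was at the start of the episode above 0.03 m).
It also fails if it takes over 104 s, if anything falls off the work surface, if the arm or the gripper's body presses on something with over 40 N, if the wrist force passes 120 N, or if a joint passes its speed limit or range.

## Working session

There is one attempt and no reset: what is moved stays moved. The work goes in short steps, Python scripts to look and compute and a tool call to move; the robot and the scene stay as the last step left them, time stands still between calls to the robot, and variables do not carry over. Pictures are saved under pics/ and viewed, at most 14 in all, crops included, and the job is handed in when it is done.

Besides the shell and the picture viewer there is one more tool, called after "Emit:" in YAML: its name, and indented under it one key for each argument. arm_command: Moves the arm, as the interface text tells. Scaled input: -1 to 1 covers 500 mm each way for a shift and 5 degrees each way for a turn. Its arguments: {"type":"object","properties":{"plan":{"type":"array","items":{"type":"object","properties":{"grip":{"type":"number"},"slide":{"type":"array","items":{"type":"number"}},"spin":{"type":"number"}}}}},"required":["plan"]}

```bash
ls; mkdir -p pics; python3 - <<'E'
from bench import sensors, snapshot, camera_info, ticket, robot
import cv2,numpy as np
for n in ["side","top"]:
    im=snapshot(n); cv2.imwrite(f"pics/{n}0.png",im[:,:,::-1]); print(n,camera_info(n))
print(sensors.get_obs()); print(robot.tip_reach)
E
```

```text
pics
side {'fx': 432.67981382410846, 'fy': 432.67981382410846, 'cx': 283.6570476988202, 'cy': 211.13740423239975, 'position': array([ 0.24351048, -0.84923537,  0.55320008]), 'rotation': array([ 0.93854049,  0.02016008, -0.4514941 ])}
top {'fx': 400.6225181394761, 'fy': 400.6225181394761, 'cx': 276.1265438363846, 'cy': 208.4142796717192, 'position': array([ 0.34345458, -0.17072114,  0.86895872]), 'rotation': array([ 0.19310191, -0.05128184, -1.57549394])}
{'time': 0.1, 'joint_positions': array([ 1.17489619e+00,  8.79044707e-02,  1.37210756e+00,  1.63869765e-05,
        1.68358863e+00, -1.03087466e-01]), 'qvel': array([ 0.00041368, -0.00094133, -0.00189316, -0.00068584,  0.00068857,
       -0.0011096 ]), 'joint_torque': array([ 1.88536636e-03, -3.41253591e+01, -3.03299975e+01,  7.19367270e-02,
        3.03439703e-02, -8.76087938e-05]), 'tool_pos': array([0.15857631, 0.52618065, 0.22940614]), 'ee_rot': array([-3.13959698e+00, -2.22834562e-04,  2.84878159e+00]), 'wrist_force': array([-0.51485732, -0.04909361,  0.02560424]), 'wrist_torque': array([-0.02267603, -0.02571637, -0.03230866]), 'finger_force': 0.0, 'width': 0.0939272955411976}
0.025
```

View pics/top0.png

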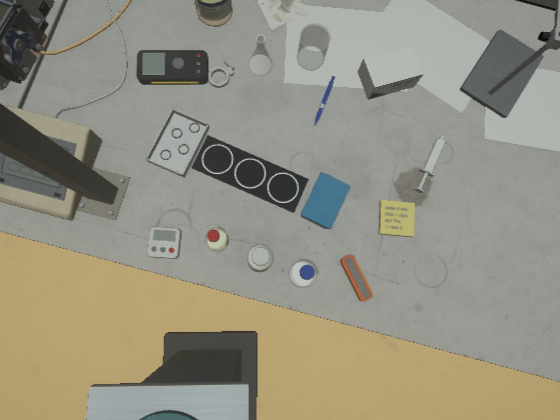

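View pics/side0.png

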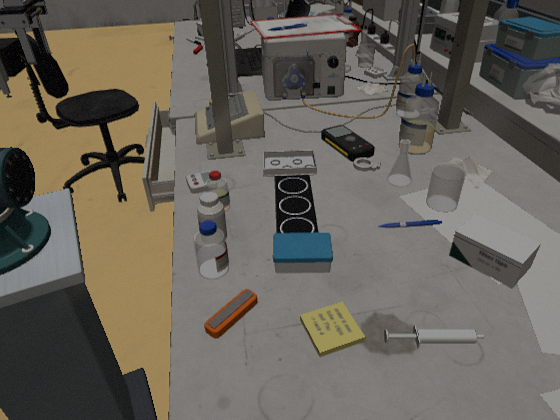

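The mat runs from upper left (tray, ~(178,143)) to lower right (box, ~(326,200)). The rings are at about (217,159), (250,174) and (283,187), so the box is at the mat's -y end. The bottles are at about (217,238) red, (260,257) white and (303,272) blue; the timer is at (164,242).

```bash
cat > h.py <<'E'
from bench import sensors, snapshot, camera_info, ticket, robot
import cv2,numpy as np
from scipy.spatial.transform import Rotation as Ro
def rays(ci,uv):
    uv=np.atleast_2d(uv).astype(float)
    d=np.c_[(uv[:,0]-ci['cx'])/ci['fx'],-(uv[:,1]-ci['cy'])/ci['fy'],-np.ones(len(uv))]
    return d@Ro.from_euler('xyz',ci['rotation']).as_matrix().T
def onplane(ci,uv,z):
    d=rays(ci,uv);p=np.array(ci['position']);return (p+d*((z-p[2])/d[:,2])[:,None])[:,:2]
def blobs(m,amin=30):
    n,l,s,c=cv2.connectedComponentsWithStats(m.astype(np.uint8))
    return [(l==i,s[i],c[i]) for i in range(1,n) if s[i,4]>=amin]
def rect(ci,mask,z):
    c=max(cv2.findContours(mask.astype(np.uint8),cv2.RETR_EXTERNAL,cv2.CHAIN_APPROX_NONE)[0],key=cv2.contourArea)
    p=onplane(ci,c[:,0],z)
    (x,y),(w,h),a=cv2.minAreaRect((p*1000).astype(np.float32)); return x/1000,y/1000,w,h,a
E
python3 - <<'E'
from h import *
im=cv2.cvtColor(cv2.imread('pics/top0.png'),cv2.COLOR_BGR2HSV); ci=camera_info('top')
H,S,V=[im[:,:,i].astype(int) for i in range(3)]
def show(name,m,z,box,amin=30):
    x0,y0,x1,y1=box; k=np.zeros_like(m); k[y0:y1,x0:x1]=m[y0:y1,x0:x1]
    for b,s,c in blobs(k,amin):
        print(name,s[4],c.round(1),onplane(ci,c,z).round(4),np.round(rect(ci,b,z),3))
show('box',(H>95)&(H<115)&(S>120),.04,(290,160,360,240),300)
show('mat',(V<60),.003,(180,120,320,220),300)
show('tray',(V>170)&(S<40),.022,(140,100,212,180),200)
show('ring',(V>150)&(S<60),.003,(198,140,303,208),60)
show('red',(S>120)&((H<8)|(H>172)),.09,(195,220,240,260))
show('bluecap',(H>105)&(H<130)&(S>120),.106,(280,255,325,290))
show('timer',(V>150)&(S<40),.02,(140,220,186,265),200)
show('wb',(V>150)&(S<40),.06,(240,235,280,275),200)
show('bb',(V>150)&(S<60),.06,(285,255,325,290),100)
cv2.imwrite('pics/crop1.png',cv2.resize(cv2.imread('pics/top0.png')[215:295,140:330],None,fx=4,fy=4,interpolation=cv2.INTER_CUBIC))
E
```

```text
box 1475 [325.1 200.2] [[ 0.5241 -0.3187]] [  0.525  -0.319  67.38  103.228  63.848]
mat 1504 [250.8 174.1] [[ 0.5906 -0.1596]] [ 5.93000e-01 -1.58000e-01  2.46336e+02  8.30350e+01  6.61220e+01]
mat 553 [217.  158.6] [[ 0.626  -0.0837]] [ 0.626 -0.084 58.574 58.049  0.795]
mat 553 [249.6 172.7] [[ 0.5939 -0.157 ]] [ 0.595 -0.158 58.026 58.047  0.682]
mat 560 [282.4 187.1] [[ 0.5612 -0.2302]] [ 0.561 -0.23  58.873 58.355 45.451]
tray 201 [180.4 122.3] [[ 0.703  -0.0028]] [ 7.0000e-01 -4.0000e-03  4.7513e+01  2.9135e+01  6.6450e+01]
tray 963 [175.7 150. ] [[0.6384 0.0046]] [6.54000e-01 1.00000e-03 7.71870e+01 1.18614e+02 6.64720e+01]
ring 1189 [270.5 148.9] [[ 0.6502 -0.2039]] [ 6.3700e-01 -1.8400e-01  6.8855e+01  1.8436e+02  8.4400e-01]
ring 191 [297.7 163.5] [[ 0.6165 -0.2652]] [ 0.617 -0.263 24.97  49.576 89.018]
ring 1360 [223.9 195. ] [[ 0.5423 -0.1009]] [ 5.55000e-01 -1.27000e-01  7.93110e+01  1.68384e+02  3.16000e-01]
red 101 [212.9 235.2] [[ 0.4422 -0.0882]] [ 0.443 -0.088 19.708 19.309  1.316]
bluecap 140 [306.8 271.6] [[ 0.3712 -0.2681]] [ 0.371 -0.269 22.842 24.399 89.045]
timer 1355 [160.8 245.7] [[0.4287 0.027 ]] [4.3700e-01 2.4000e-02 9.2764e+01 9.7302e+01 2.1700e-01]
wb 385 [258.4 257. ] [[ 0.402  -0.1769]] [ 0.402 -0.177 47.589 42.266 13.782]
bb 811 [307.  274.5] [[ 0.3671 -0.2743]] [ 0.372 -0.27  79.506 67.559 89.715]
```

View pics/crop1.png

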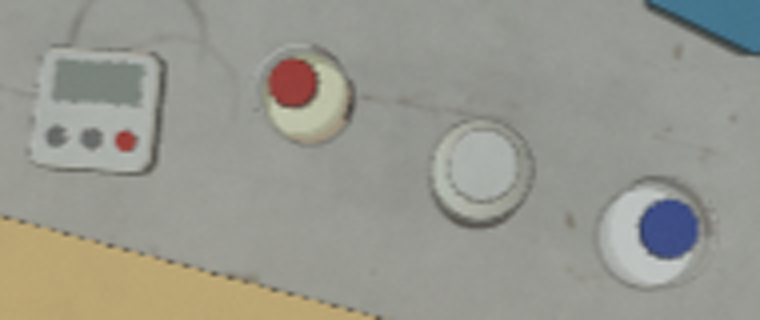

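The crop shows the timer's top outline centred near (164.5,242.5) full-frame, turned about 4°. The white cap is centred near (261,256), and the red and blue caps match the masks. Next I rotate the tool so the fingers close across the bottle row, at yaw ≈ 66°.

Emit:
arm_command:
  plan:
    - {"grip":-1,"slide":[0,0,0],"spin":1}
    - {"grip":-1,"slide":[0,0,0],"spin":1}
    - {"grip":-1,"slide":[0,0,0],"spin":1}
    - {"grip":-1,"slide":[0,0,0],"spin":1}
    - {"grip":-1,"slide":[0,0,0],"spin":1}
    - {"grip":-1,"slide":[0,0,0],"spin":1}
    - {"grip":-1,"slide":[0,0,0],"spin":1}
    - {"grip":-1,"slide":[0,0,0],"spin":1}
    - {"grip":-1,"slide":[0,0,0],"spin":1}
    - {"grip":-1,"slide":[0,0,0],"spin":1}

```text
time: 1.35
tool_pos: [0.1587, 0.5263, 0.2298]
ee_rot: [-3.141, 0.001, 1.973]
wrist_force: [-0.3, -0.5, -1.2]
width: 0.0939
finger_force: 0.0
```

Emit:
arm_command:
  plan:
    - {"grip":-1,"slide":[0,0,0],"spin":1}
    - {"grip":-1,"slide":[0,0,0],"spin":1}
    - {"grip":-1,"slide":[0,0,0],"spin":1}
    - {"grip":-1,"slide":[0,0,0],"spin":1}
    - {"grip":-1,"slide":[0,0,0],"spin":1}
    - {"grip":-1,"slide":[0,0,0],"spin":1}
    - {"grip":-1,"slide":[0,0,0],"spin":1}
    - {"grip":-1,"slide":[0,0,0],"spin":1}
    - {"grip":-1,"slide":[0,0,0],"spin":1}
    - {"grip":-1,"slide":[0,0,0],"spin":0.42}

```text
time: 2.6
tool_pos: [0.1587, 0.5263, 0.2299]
ee_rot: [3.142, 0.001, 1.153]
wrist_force: [-0.1, 0.1, 0.8]
width: 0.0941
finger_force: 0.0
```

Emit:
arm_command:
  plan:
    - {"grip":-1,"slide":[-0.064,0.0726,0]}
    - {"grip":-1,"slide":[-0.064,0.0726,0]}
    - {"grip":-1,"slide":[-0.064,0.0726,0]}
    - {"grip":-1,"slide":[-0.064,0.0726,0]}
    - {"grip":-1,"slide":[-0.064,0.0726,0]}
    - {"grip":-1,"slide":[-0.064,0.0726,0]}
    - {"grip":-1,"slide":[-0.064,0.0726,0]}
    - {"grip":-1,"slide":[-0.064,0.0726,0]}

```text
invalid input at $.plan[0]: expected keys grip, slide, spin
```

Emit:
arm_command:
  plan:
    - {"grip":-1,"slide":[-0.064,0.0726,0],"spin":0}
    - {"grip":-1,"slide":[-0.064,0.0726,0],"spin":0}
    - {"grip":-1,"slide":[-0.064,0.0726,0],"spin":0}
    - {"grip":-1,"slide":[-0.064,0.0726,0],"spin":0}
    - {"grip":-1,"slide":[-0.064,0.0726,0],"spin":0}
    - {"grip":-1,"slide":[-0.064,0.0726,0],"spin":0}
    - {"grip":-1,"slide":[-0.064,0.0726,0],"spin":0}

```text
time: 3.48
tool_pos: [0.3007, 0.2175, 0.2304]
ee_rot: [3.141, -0.0, 1.155]
wrist_force: [-0.7, -0.5, 0.4]
width: 0.0938
finger_force: 0.0
```

Emit:
arm_command:
  plan:
    - {"grip":-1,"slide":[-0.064,0.0726,0],"spin":0}
    - {"grip":-1,"slide":[-0.064,0.0726,0],"spin":0}
    - {"grip":-1,"slide":[-0.064,0.0726,0],"spin":0}
    - {"grip":-1,"slide":[-0.064,0.0726,0],"spin":0}
    - {"grip":-1,"slide":[-0.064,0.0726,0],"spin":0}
    - {"grip":-1,"slide":[-0.064,0.0726,0],"spin":0}
    - {"grip":-1,"slide":[-0.064,0.0726,0],"spin":0}
    - {"grip":-1,"slide":[0,0,0],"spin":0}
    - {"grip":-1,"slide":[0,0,0],"spin":0}

```text
time: 4.6
tool_pos: [0.4418, -0.0883, 0.2302]
ee_rot: [-3.14, -0.001, 1.154]
wrist_force: [0.3, 0.2, -0.3]
width: 0.094
finger_force: 0.0
```

```bash
cat >> h.py <<'E'
def dtool(x,y,z,yaw=None):
    "shift to target in slide units along tool axes, spin units"
    o=sensors.get_obs();p=o['tool_pos'];w=o['ee_rot'][2];d=np.array([x,y,z])-p
    s=np.array([d[0]*np.cos(w)+d[1]*np.sin(w),d[0]*np.sin(w)-d[1]*np.cos(w),-d[2]])/.5
    sp=0 if yaw is None else (w-yaw)/np.radians(5)
    return s.round(4),round(sp,2),p.round(4)
E
python3 - <<'E'
from h import *
ci=camera_info('wrist');im=snapshot('wrist');cv2.imwrite('pics/w1.png',im[:,:,::-1]);print(ci)
print(dtool(.4422,-.0882,.05))
c=camera_info('top');print(onplane(c,[261,256.25],.1))
q=np.array([[45,45],[162,53],[155,173],[32,164]])/4+[140,215]
p=onplane(c,q,.019);print(p,p.mean(0))
E
```

```text
{'fx': 368.6170673189403, 'fy': 368.6170673189403, 'cx': 289.71355710622777, 'cy': 208.90263260519603, 'position': array([ 0.47473498, -0.0148164 ,  0.38324932]), 'rotation': array([-0.28081221,  0.00091213, -0.41649157])}
(array([-2.000e-04,  1.100e-03,  3.608e-01]), 0, array([ 0.4417, -0.0879,  0.2304]))
[[ 0.40057833 -0.18152857]]
[[ 0.46988135  0.04912429]
 [ 0.46578551 -0.01214661]
 [ 0.40259065 -0.01109988]
 [ 0.40732151  0.0523971 ]] [0.43639476 0.01956872]
```

View pics/w1.png

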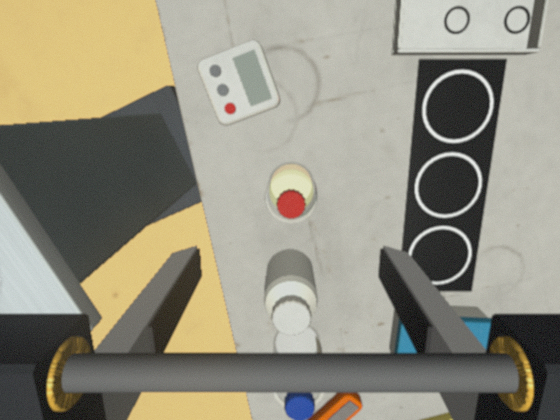

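The wrist view shows the red cap at (291,204), centred laterally between the fingers. The rings are at about (458,106), (448,185) and (440,255), and the timer is at (238,81). I'll cross-check positions with this view.

```bash
python3 - <<'E'
from h import *
ci=camera_info('wrist');im=cv2.cvtColor(cv2.imread('pics/w1.png'),cv2.COLOR_BGR2HSV).astype(int);H,S,V=im[...,0],im[...,1],im[...,2]
for b,s,c in blobs((S>120)&((H<8)|(H>172)),60): print('red',s[4],c,onplane(ci,c,.09),onplane(ci,c,.02))
for b,s,c in blobs((V<60),300):
    if s[0]>400 and s[1]<300: print('ring',s[4],c.round(1),onplane(ci,c,.003).round(4),s)
print('wcap',onplane(ci,[291,316],.1))
print('redbase ellipse',onplane(ci,[291,190],.05))
m=((V>185)&(S<40));m[:, :190]=0;m[130:]=0;m[:,285:]=0
for b,s,c in blobs(m,500): print('timer',rect(ci,b,.019))
E
```

```text
red 77 [229.62337662 108.06493506] [[0.43061594 0.00062273]] [[0.42013514 0.00418886]]
red 592 [290.63006757 203.97972973] [[ 0.44270364 -0.08818264]] [[ 0.43510613 -0.10579941]]
ring 6106 [451.8 157.3] [[ 0.6056 -0.1315]] [ 403   60  102  230 6106]
ring 3005 [457.6 105.9] [[ 0.6258 -0.0846]] [ 428   75   61   63 3005]
ring 2485 [448.  184.8] [[ 0.5935 -0.1578]] [ 420  157   57   56 2485]
ring 1973 [440.5 254.2] [[ 0.5626 -0.2306]] [ 413  231   54   49 1973]
wcap [[ 0.40319481 -0.17864759]]
redbase ellipse [[ 0.44409594 -0.08608101]]
timer (0.4405440063476562, 0.03473649215698242, 111.91352844238281, 91.04421997070312, 65.94660949707031)
timer (0.44689892578125, 0.035212520599365235, 106.3423080444336, 79.82617950439453, 65.94664001464844)
```

Emit:
arm_command:
  plan:
    - {"grip":-1,"slide":[0,0.0015,0.073],"spin":0}
    - {"grip":-1,"slide":[0,0,0.073],"spin":0}
    - {"grip":-1,"slide":[0,0,0.073],"spin":0}
    - {"grip":-1,"slide":[0,0,0.073],"spin":0}
    - {"grip":-1,"slide":[0,0,0.073],"spin":0}
    - {"grip":1,"slide":[0,0,0],"spin":0}
    - {"grip":1,"slide":[0,0,0],"spin":0}
    - {"grip":1,"slide":[0,0,0],"spin":0}
    - {"grip":1,"slide":[0,0,0],"spin":0}
    - {"grip":1,"slide":[0,0,0],"spin":0}

```text
time: 5.9
tool_pos: [0.4431, -0.0892, 0.0487]
ee_rot: [3.141, -0.0, 1.154]
wrist_force: [-0.7, 0.1, 0.7]
width: 0.0472
finger_force: 1.9
```

Emit:
arm_command:
  plan:
    - {"grip":1,"slide":[0,0,0],"spin":0}
    - {"grip":1,"slide":[0,0,0],"spin":0}
    - {"grip":1,"slide":[0,0,0],"spin":0}
    - {"grip":1,"slide":[0,0,0],"spin":0}

```text
time: 6.4
tool_pos: [0.4432, -0.0892, 0.0487]
ee_rot: [3.141, -0.0, 1.154]
wrist_force: [-1.1, 0.4, 5.1]
width: 0.0469
finger_force: 30.0
```

Emit:
arm_command:
  plan:
    - {"grip":1,"slide":[0,0,-0.05],"spin":0}
    - {"grip":1,"slide":[0,0,-0.05],"spin":0}
    - {"grip":1,"slide":[-0.015,0.032,0],"spin":0}
    - {"grip":1,"slide":[-0.03,0.06,0],"spin":0}
    - {"grip":1,"slide":[-0.03,0.06,0],"spin":0}
    - {"grip":1,"slide":[-0.03,0.06,0],"spin":0}
    - {"grip":1,"slide":[-0.03,0.06,0],"spin":0}
    - {"grip":1,"slide":[-0.0274,0.06,0],"spin":0}
    - {"grip":1,"slide":[0,0,0],"spin":0}
    - {"grip":1,"slide":[0,0,0],"spin":0}

```text
time: 7.65
tool_pos: [0.5609, -0.2303, 0.0959]
ee_rot: [-3.138, -0.0, 1.154]
wrist_force: [0.5, 0.1, -1.5]
width: 0.047
finger_force: 30.0
```

```bash
python3 - <<'E'
from h import *
print(dtool(.562,-.2304,.0525,1.154))
ci=camera_info('wrist');im=snapshot('wrist');cv2.imwrite('pics/w2.png',im[:,:,::-1])
im=cv2.cvtColor(im,cv2.COLOR_RGB2HSV).astype(int);H,S,V=im[...,0],im[...,1],im[...,2]
z=sensors.get_obs()['tool_pos'][2]-.0487+.09
for b,s,c in blobs((S>120)&((H<8)|(H>172)),60): print('red',s[4],c,onplane(ci,c,z))
E
```

```text
(array([0.0007, 0.0021, 0.0868]), np.float64(-0.0), array([ 0.5609, -0.2303,  0.0959]))
red 3085 [289.27682334 328.48557536] [[ 0.56328245 -0.22554922]]
```

Emit:
arm_command:
  plan:
    - {"grip":1,"slide":[0.001,0.001,0.04],"spin":0}
    - {"grip":1,"slide":[0,0,0.03],"spin":0}
    - {"grip":1,"slide":[0,0,0.015],"spin":0}
    - {"grip":1,"slide":[0,0,0],"spin":0}
    - {"grip":1,"slide":[0,0,0],"spin":0}

```text
time: 8.32
tool_pos: [0.5628, -0.2304, 0.056]
ee_rot: [3.141, -0.0, 1.154]
wrist_force: [0.9, 1.4, -0.8]
width: 0.0472
finger_force: 30.0
```

Emit:
arm_command:
  plan:
    - {"grip":1,"slide":[0,0,0.004],"spin":0}
    - {"grip":1,"slide":[0,0,0.004],"spin":0}
    - {"grip":1,"slide":[0,0,0],"spin":0}
    - {"grip":1,"slide":[0,0,0],"spin":0}

```text
time: 8.82
tool_pos: [0.5627, -0.2304, 0.0518]
ee_rot: [3.141, 0.0, 1.154]
wrist_force: [0.3, 0.2, -0.5]
width: 0.047
finger_force: 30.0
```

Emit:
arm_command:
  plan:
    - {"grip":-1,"slide":[0,0,0],"spin":0}
    - {"grip":-1,"slide":[0,0,0],"spin":0}
    - {"grip":-1,"slide":[0,0,0],"spin":0}
    - {"grip":-1,"slide":[0,0,0],"spin":0}
    - {"grip":-1,"slide":[0,0,-0.06],"spin":0}
    - {"grip":-1,"slide":[0,0,-0.08],"spin":0}
    - {"grip":-1,"slide":[0,0,-0.08],"spin":0}
    - {"grip":-1,"slide":[0,0,-0.08],"spin":0}
    - {"grip":-1,"slide":[0,0,0],"spin":0}

```text
time: 9.95
tool_pos: [0.5643, -0.2312, 0.2064]
ee_rot: [3.132, 0.0, 1.154]
wrist_force: [0.9, 0.1, 0.5]
width: 0.0938
finger_force: 0.0
```

```bash
python3 - <<'E'
from h import *
im=snapshot('top');cv2.imwrite('pics/t2.png',im[:,:,::-1]);c=camera_info('top')
im=cv2.cvtColor(im,cv2.COLOR_RGB2HSV).astype(int);H,S,V=im[...,0],im[...,1],im[...,2]
for b,s,q in blobs((S>120)&((H<8)|(H>172)),40): print('red',s[4],q,onplane(c,q,.093))
print(dtool(.402,-.18,.2))
E
```

```text
(array([-0.0379, -0.3357,  0.0066]), 0, array([ 0.5632, -0.2306,  0.2033]))
```

Emit:
arm_command:
  plan:
    - {"grip":-1,"slide":[-0.008,-0.07,0],"spin":0}
    - {"grip":-1,"slide":[-0.008,-0.07,0],"spin":0}
    - {"grip":-1,"slide":[-0.008,-0.07,0],"spin":0}
    - {"grip":-1,"slide":[-0.008,-0.07,0],"spin":0}
    - {"grip":-1,"slide":[-0.006,-0.056,0],"spin":0}
    - {"grip":-1,"slide":[0,0,0],"spin":0}
    - {"grip":-1,"slide":[0,0,0],"spin":0}

```text
time: 10.88
tool_pos: [0.4012, -0.1796, 0.2003]
ee_rot: [-3.14, -0.0, 1.154]
wrist_force: [0.3, -0.3, 0.7]
width: 0.0941
finger_force: 0.0
```

```bash
python3 - <<'E'
from h import *
im=snapshot('top');cv2.imwrite('pics/t2.png',im[:,:,::-1]);c=camera_info('top')
im=cv2.cvtColor(im,cv2.COLOR_RGB2HSV).astype(int);H,S,V=im[...,0],im[...,1],im[...,2]
for b,s,q in blobs((S>120)&((H<8)|(H>172)),40): print('red',s[4],q,onplane(c,q,.093))
w=camera_info('wrist');im=snapshot('wrist');cv2.imwrite('pics/w3.png',im[:,:,::-1])
print(dtool(.402,-.18,.05))
E
```

```text
red 68 [285.69117647 174.75      ] [[ 0.56430306 -0.23085355]]
(array([-1.000e-04,  9.000e-04,  3.014e-01]), 0, array([ 0.4016, -0.1798,  0.2007]))
```

View pics/w3.png

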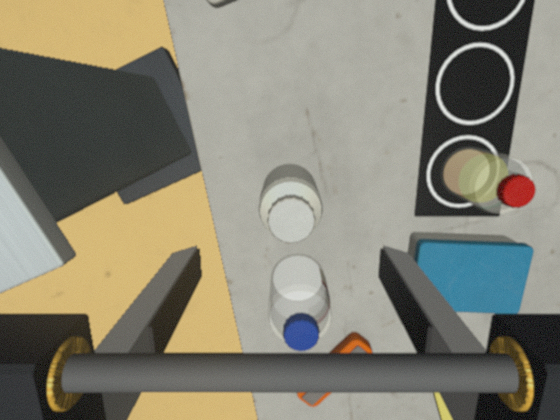

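The red bottle stands in the box-side ring; its cap is 2 mm from the ring centre. The white cap is at about (291.5,218), centred between the fingers. I compute the remaining offset along the tool's x from that.

```bash
python3 - <<'E'
from h import *
w=camera_info('wrist');print(onplane(w,[[291.5,218.5],[301,332]],[.1]),onplane(w,[301,332],.106))
im=cv2.cvtColor(cv2.imread('pics/w3.png'),cv2.COLOR_BGR2HSV).astype(int);H,S,V=im[...,0],im[...,1],im[...,2]
k=(H>110)&(H<130)&(S>120)
for b,s,q in blobs(k,100): print(s[4],q,onplane(w,q,.106))
E
```

```text
[[ 0.4030052  -0.18029001]
 [ 0.37183798 -0.26970698]] [[ 0.37332108 -0.26584239]]
841 [300.9274673  333.71462545] [[ 0.37266218 -0.26722546]]
```

Emit:
arm_command:
  plan:
    - {"grip":-1,"slide":[0,0,0.06],"spin":0}
    - {"grip":-1,"slide":[0,0,0.06],"spin":0}
    - {"grip":-1,"slide":[0,0,0.06],"spin":0}
    - {"grip":-1,"slide":[0,0,0.06],"spin":0}
    - {"grip":-1,"slide":[0,0.001,0.06],"spin":0}
    - {"grip":1,"slide":[0,0,0],"spin":0}
    - {"grip":1,"slide":[0,0,0],"spin":0}
    - {"grip":1,"slide":[0,0,0],"spin":0}
    - {"grip":1,"slide":[0,0,0],"spin":0}
    - {"grip":1,"slide":[0,0,0],"spin":0}

```text
time: 12.22
tool_pos: [0.4019, -0.18, 0.0524]
ee_rot: [3.14, 0.0, 1.154]
wrist_force: [-1.0, 1.4, 4.1]
width: 0.0512
finger_force: 29.9
```

Emit:
arm_command:
  plan:
    - {"grip":1,"slide":[0,0,0],"spin":0}
    - {"grip":1,"slide":[0,0,0],"spin":0}
    - {"grip":1,"slide":[0,0,0],"spin":0}

```text
time: 12.6
tool_pos: [0.4019, -0.1801, 0.0524]
ee_rot: [3.14, 0.0, 1.154]
wrist_force: [-1.0, 0.2, 6.1]
width: 0.0512
finger_force: 29.9
```

Emit:
arm_command:
  plan:
    - {"grip":1,"slide":[0,0,-0.05],"spin":0}
    - {"grip":1,"slide":[0,0,-0.05],"spin":0}
    - {"grip":1,"slide":[0.03,0.026,0],"spin":0}
    - {"grip":1,"slide":[0.06,0.056,0],"spin":0}
    - {"grip":1,"slide":[0.07,0.065,0],"spin":0}
    - {"grip":1,"slide":[0.07,0.065,0],"spin":0}
    - {"grip":1,"slide":[0.07,0.065,0],"spin":0}
    - {"grip":1,"slide":[0.056,0.055,0],"spin":0}
    - {"grip":1,"slide":[0,0,0],"spin":0}
    - {"grip":1,"slide":[0,0,0],"spin":0}

```text
time: 13.85
tool_pos: [0.6246, -0.0835, 0.0993]
ee_rot: [-3.138, 0.001, 1.155]
wrist_force: [-0.3, 0.6, -2.0]
width: 0.0513
finger_force: 29.9
```

```bash
python3 - <<'E'
from h import *
print(dtool(.6258,-.0845,.056,1.154))
E
```

```text
(array([-0.0008,  0.003 ,  0.0866]), np.float64(0.01), array([ 0.6246, -0.0835,  0.0993]))
```

Emit:
arm_command:
  plan:
    - {"grip":1,"slide":[-0.001,0.001,0.04],"spin":0}
    - {"grip":1,"slide":[0,0,0.03],"spin":0}
    - {"grip":1,"slide":[0,0,0.016],"spin":0}
    - {"grip":1,"slide":[0,0,0.003],"spin":0}
    - {"grip":1,"slide":[0,0,0.003],"spin":0}
    - {"grip":1,"slide":[0,0,0],"spin":0}
    - {"grip":1,"slide":[0,0,0],"spin":0}

```text
time: 14.72
tool_pos: [0.626, -0.0849, 0.056]
ee_rot: [3.141, -0.0, 1.154]
wrist_force: [-0.0, 0.2, -0.5]
width: 0.0511
finger_force: 29.9
```

Release, rise, then head for the blue bottle.

Emit:
arm_command:
  plan:
    - {"grip":1,"slide":[0,0,0.001],"spin":0}
    - {"grip":-1,"slide":[0,0,0],"spin":0}
    - {"grip":-1,"slide":[0,0,0],"spin":0}
    - {"grip":-1,"slide":[0,0,0],"spin":0}
    - {"grip":-1,"slide":[0,0,0],"spin":0}
    - {"grip":-1,"slide":[0,0,-0.06],"spin":0}
    - {"grip":-1,"slide":[0,0,-0.08],"spin":0}
    - {"grip":-1,"slide":[0,0,-0.08],"spin":0}
    - {"grip":-1,"slide":[0,0,-0.08],"spin":0}
    - {"grip":-1,"slide":[0,0,0],"spin":0}

```text
time: 15.98
tool_pos: [0.6277, -0.0853, 0.2101]
ee_rot: [3.132, -0.002, 1.154]
wrist_force: [-0.4, -0.0, -0.7]
width: 0.0938
finger_force: 0.0
```

```bash
python3 - <<'E'
from h import *
print(dtool(.372,-.2675,.2,1.154))
E
```

```text
(array([-0.5401, -0.3201,  0.0201]), np.float64(0.0), array([ 0.6277, -0.0853,  0.2101]))
```

Emit:
arm_command:
  plan:
    - {"grip":-1,"slide":[-0.03,-0.02,0],"spin":0}
    - {"grip":-1,"slide":[-0.075,-0.045,0],"spin":0}
    - {"grip":-1,"slide":[-0.08,-0.047,0],"spin":0}
    - {"grip":-1,"slide":[-0.08,-0.047,0],"spin":0}
    - {"grip":-1,"slide":[-0.08,-0.047,0],"spin":0}
    - {"grip":-1,"slide":[-0.08,-0.047,0],"spin":0}
    - {"grip":-1,"slide":[-0.08,-0.044,0],"spin":0}
    - {"grip":-1,"slide":[-0.034,-0.021,0],"spin":0}
    - {"grip":-1,"slide":[0,0,0],"spin":0}
    - {"grip":-1,"slide":[0,0,0],"spin":0}

```text
time: 17.23
tool_pos: [0.3714, -0.2664, 0.2041]
ee_rot: [-3.14, -0.001, 1.154]
wrist_force: [0.6, 0.1, -0.2]
width: 0.0942
finger_force: 0.0
```

```bash
python3 - <<'E'
from h import *
w=camera_info('wrist');im=snapshot('wrist');cv2.imwrite('pics/w4.png',im[:,:,::-1])
im=cv2.cvtColor(im,cv2.COLOR_RGB2HSV).astype(int);H,S,V=im[...,0],im[...,1],im[...,2]
k=(H>110)&(H<130)&(S>120)
for b,s,q in blobs(k,100): print(s[4],q,onplane(w,q,.106))
print(dtool(.372,-.2675,.052))
E
```

```text
1024 [291.38085938 222.40820312] [[ 0.37193179 -0.26872125]]
(array([-0.0018,  0.0016,  0.3045]), 0, array([ 0.3716, -0.2663,  0.2042]))
```

View pics/w4.png

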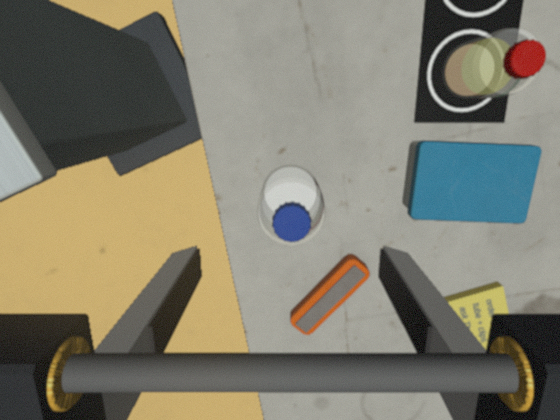

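The blue cap is centred at (291,222). The hex key's near end at (358,258) is well clear of where the right finger comes down.

Emit:
arm_command:
  plan:
    - {"grip":-1,"slide":[-0.003,0.001,0.06],"spin":0}
    - {"grip":-1,"slide":[0,0,0.06],"spin":0}
    - {"grip":-1,"slide":[0,0,0.06],"spin":0}
    - {"grip":-1,"slide":[0,0,0.06],"spin":0}
    - {"grip":-1,"slide":[0,0,0.06],"spin":0}
    - {"grip":1,"slide":[0,0,0],"spin":0}
    - {"grip":1,"slide":[0,0,0],"spin":0}
    - {"grip":1,"slide":[0,0,0],"spin":0}
    - {"grip":1,"slide":[0,0,0],"spin":0}
    - {"grip":1,"slide":[0,0,0],"spin":0}

```text
time: 18.52
tool_pos: [0.3715, -0.269, 0.0561]
ee_rot: [3.14, 0.001, 1.154]
wrist_force: [-0.4, 1.0, 4.1]
width: 0.0548
finger_force: 29.9
```

Emit:
arm_command:
  plan:
    - {"grip":1,"slide":[0,0,0],"spin":0}
    - {"grip":1,"slide":[0,0,0],"spin":0}
    - {"grip":1,"slide":[0,0,0],"spin":0}

```text
time: 18.9
tool_pos: [0.3714, -0.269, 0.056]
ee_rot: [3.14, 0.0, 1.154]
wrist_force: [-1.6, 0.4, 5.6]
width: 0.0547
finger_force: 29.9
```

```bash
python3 - <<'E'
from h import *
print(dtool(.5938,-.1573,.1,1.154))
c=camera_info('top');im=snapshot('top');cv2.imwrite('pics/t4.png',im[:,:,::-1])
im=cv2.cvtColor(im,cv2.COLOR_RGB2HSV).astype(int);H,S,V=im[...,0],im[...,1],im[...,2]
for b,s,q in blobs((S>120)&((H<8)|(H>172)),40): print('red',s[4],q,onplane(c,q,.093))
cv2.imwrite('pics/t4c.png',cv2.resize(cv2.imread('pics/t4.png')[120:270,130:350],None,fx=3,fy=3,interpolation=cv2.INTER_CUBIC))
E
```

```text
(array([ 0.3843,  0.3162, -0.0879]), np.float64(0.0), array([ 0.3714, -0.269 ,  0.056 ]))
red 98 [284.95918367 176.04081633] [[ 0.56160024 -0.22935319]]
```

View pics/t4c.png

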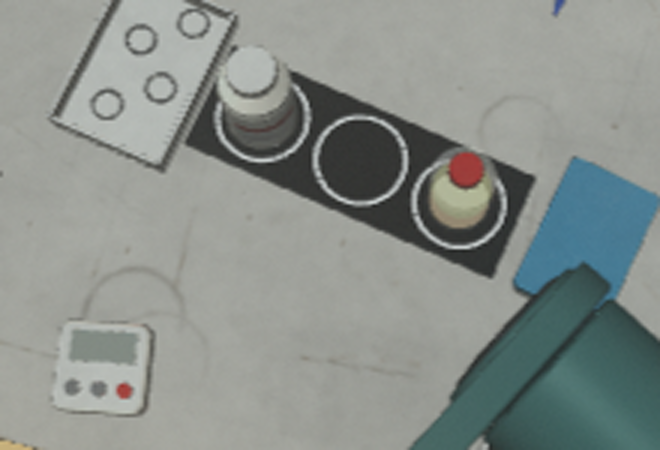

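The white bottle stands in the tray-side ring, the red one in the box-side ring, and the middle ring is empty. To keep clear of the red bottle I move blue sideways along the row first, then forward.

Emit:
arm_command:
  plan:
    - {"grip":1,"slide":[0,0,-0.05],"spin":0}
    - {"grip":1,"slide":[0.03,0,-0.05],"spin":0}
    - {"grip":1,"slide":[0.08,0,0],"spin":0}
    - {"grip":1,"slide":[0.09,0,0],"spin":0}
    - {"grip":1,"slide":[0.09,0,0],"spin":0}
    - {"grip":1,"slide":[0.07,0,0],"spin":0}
    - {"grip":1,"slide":[0.024,0.03,0],"spin":0}
    - {"grip":1,"slide":[0,0.07,0],"spin":0}
    - {"grip":1,"slide":[0,0.07,0],"spin":0}
    - {"grip":1,"slide":[0,0.06,0],"spin":0}

```text
time: 20.2
tool_pos: [0.5546, -0.1398, 0.104]
ee_rot: [-3.14, -0.0, 1.154]
wrist_force: [-0.3, -0.5, -0.8]
width: 0.0546
finger_force: 29.9
```

Emit:
arm_command:
  plan:
    - {"grip":1,"slide":[0,0.05,0],"spin":0}
    - {"grip":1,"slide":[0,0.036,0],"spin":0}
    - {"grip":1,"slide":[0,0,0],"spin":0}
    - {"grip":1,"slide":[0,0,0],"spin":0}
    - {"grip":1,"slide":[0,0,0.04],"spin":0}
    - {"grip":1,"slide":[0,0,0.03],"spin":0}
    - {"grip":1,"slide":[0,0,0.012],"spin":0}
    - {"grip":1,"slide":[0,0,0],"spin":0}
    - {"grip":1,"slide":[0,0,0],"spin":0}

```text
time: 21.32
tool_pos: [0.5937, -0.1571, 0.0648]
ee_rot: [3.14, -0.0, 1.154]
wrist_force: [-0.5, 0.4, -0.7]
width: 0.0547
finger_force: 29.9
```

```bash
python3 - <<'E'
from h import *
print(dtool(.594,-.1573,.0593,1.154)); print(onplane(camera_info('top'),[213.3,143.7],.103))
E
```

```text
(array([-0.0001,  0.0008,  0.0109]), np.float64(0.0), array([ 0.5937, -0.1571,  0.0648]))
[[ 0.62427756 -0.08569855]]
```

Emit:
arm_command:
  plan:
    - {"grip":1,"slide":[0,0,0.006],"spin":0}
    - {"grip":1,"slide":[0,0,0.004],"spin":0}
    - {"grip":1,"slide":[0,0,0.001],"spin":0}
    - {"grip":1,"slide":[0,0,0],"spin":0}
    - {"grip":1,"slide":[0,0,0],"spin":0}

```text
time: 21.95
tool_pos: [0.5934, -0.157, 0.0591]
ee_rot: [3.141, -0.0, 1.154]
wrist_force: [-0.5, 0.9, 3.5]
width: 0.0544
finger_force: 29.9
```

Emit:
arm_command:
  plan:
    - {"grip":-1,"slide":[0,0,0],"spin":0}
    - {"grip":-1,"slide":[0,0,0],"spin":0}
    - {"grip":-1,"slide":[0,0,0],"spin":0}
    - {"grip":-1,"slide":[0,0,0],"spin":0}
    - {"grip":-1,"slide":[0,0,-0.06],"spin":0}
    - {"grip":-1,"slide":[0,0,-0.08],"spin":0}
    - {"grip":-1,"slide":[0,0,-0.08],"spin":0}
    - {"grip":-1,"slide":[0,0,-0.08],"spin":0}
    - {"grip":-1,"slide":[0,0,0],"spin":0}
    - {"grip":-1,"slide":[0,0,0],"spin":0}

```text
time: 23.2
tool_pos: [0.5928, -0.1568, 0.2073]
ee_rot: [-3.14, 0.0, 1.154]
wrist_force: [-0.1, -0.2, -0.7]
width: 0.0938
finger_force: 0.0
```

```bash
python3 - <<'E'
from h import *
im=cv2.cvtColor(cv2.imread('pics/t4.png'),cv2.COLOR_BGR2HSV).astype(int);H,S,V=im[...,0],im[...,1],im[...,2]
c=camera_info('top')
m=(V>175)&(S<40);k=np.zeros_like(m);k[222:262,143:184]=m[222:262,143:184]
k=cv2.morphologyEx(k.astype(np.uint8),cv2.MORPH_OPEN,np.ones((3,3)))
for b,s,q in blobs(k,200): print(s,rect(c,b,.019))
q=np.array([[65,320],[155,323],[146,416],[52,407]])/3+[130,120]
p=onplane(c,q,.019);print(p,p.mean(0),np.degrees(np.arctan2(*(p[0]-p[3])[::-1])),np.degrees(np.arctan2(*(p[1]-p[2])[::-1])),np.degrees(np.arctan2(*(p[0]-p[1])[::-1])),np.degrees(np.arctan2(*(p[3]-p[2])[::-1])))
print(dtool(.437,.02,.2))
E
```

```text
[[ 0.46899538  0.04820912]
 [ 0.46703915 -0.01454073]
 [ 0.40172585 -0.01096372]
 [ 0.40801367  0.05380286]] [0.43644351 0.01912688] -5.2409726856650325 -3.134784507321132 88.2143792303198 84.45485280742204
(array([ 0.1972, -0.4281,  0.0145]), 0, array([ 0.5928, -0.1568,  0.2073]))
```

Emit:
arm_command:
  plan:
    - {"grip":-1,"slide":[0.02,-0.04,0],"spin":0}
    - {"grip":-1,"slide":[0.035,-0.08,0],"spin":0}
    - {"grip":-1,"slide":[0.04,-0.08,0],"spin":0}
    - {"grip":-1,"slide":[0.04,-0.08,0],"spin":0}
    - {"grip":-1,"slide":[0.04,-0.08,0],"spin":0}
    - {"grip":-1,"slide":[0.022,-0.068,0],"spin":0}
    - {"grip":-1,"slide":[0,0,0],"spin":-1}
    - {"grip":-1,"slide":[0,0,0],"spin":-1}
    - {"grip":-1,"slide":[0,0,0],"spin":-1}
    - {"grip":-1,"slide":[0,0,0],"spin":-1}

```text
time: 24.45
tool_pos: [0.4362, 0.0199, 0.2059]
ee_rot: [-3.137, -0.0, 1.506]
wrist_force: [0.5, -0.6, -0.0]
width: 0.0941
finger_force: 0.0
```

Emit:
arm_command:
  plan:
    - {"grip":-1,"slide":[0,0,0],"spin":0}
    - {"grip":-1,"slide":[0,0,0],"spin":0}

```text
time: 24.7
tool_pos: [0.4369, 0.0198, 0.2072]
ee_rot: [-3.139, -0.0, 1.502]
wrist_force: [-0.7, 0.7, 0.3]
width: 0.0941
finger_force: 0.0
```

```bash
python3 - <<'E'
from h import *
w=camera_info('wrist');im=snapshot('wrist');cv2.imwrite('pics/w5.png',im[:,:,::-1])
c=camera_info('top');im=snapshot('top');cv2.imwrite('pics/t5.png',im[:,:,::-1])
im=cv2.cvtColor(im,cv2.COLOR_RGB2HSV).astype(int);H,S,V=im[...,0],im[...,1],im[...,2]
for b,s,q in blobs((H>95)&(H<115)&(S>120),300): print('box',rect(c,b,.04))
for b,s,q in blobs((H>112)&(H<130)&(S>120),60): print('bcap',q,onplane(c,q,.109))
print(dtool(.437,.0195,.028))
E
```

```text
box (0.5250492553710937, -0.31915750122070313, 67.37995147705078, 102.95635986328125, 63.84825897216797)
bcap [249.00813008 158.18699187] [[ 0.59295316 -0.15721893]]
(array([-5.000e-04, -2.000e-04,  3.596e-01]), 0, array([0.4371, 0.0198, 0.2078]))
```

View pics/w5.png

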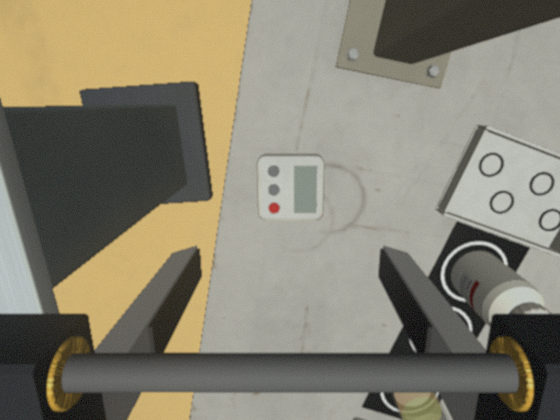

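View pics/t5.png

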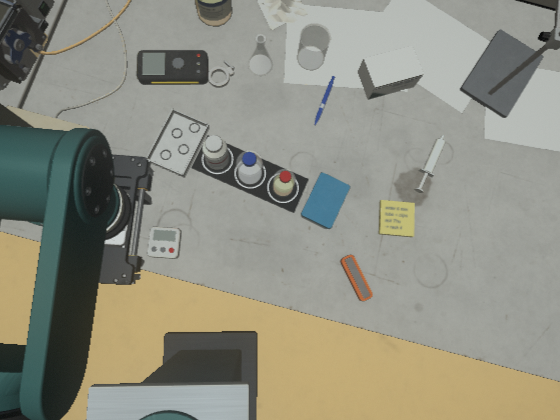

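The timer is centred at (290,187) and square to the fingers. In the top view all three bottles are upright in the right rings, and the box has not moved.

```bash
python3 - <<'E'
from h import *
w=camera_info('wrist');p=onplane(w,[[290.5,186.5]],.019);print(p,dtool(p[0,0],p[0,1],.028))
E
```

```text
[[0.43812591 0.02354554]] (array([0.0077, 0.0015, 0.3596]), 0, array([0.4371, 0.0198, 0.2078]))
```

Emit:
arm_command:
  plan:
    - {"grip":-1,"slide":[0,0,0.06],"spin":0}
    - {"grip":-1,"slide":[0,0,0.06],"spin":0}
    - {"grip":-1,"slide":[0,0,0.06],"spin":0}
    - {"grip":-1,"slide":[0,0,0.06],"spin":0}
    - {"grip":-1,"slide":[0,0,0.05],"spin":0}
    - {"grip":-1,"slide":[0,0,0.03],"spin":0}
    - {"grip":-1,"slide":[0,0,0.02],"spin":0}
    - {"grip":-1,"slide":[0,0,0],"spin":0}
    - {"grip":-1,"slide":[0,0,0],"spin":0}

```text
time: 25.92
tool_pos: [0.4382, 0.0197, 0.0394]
ee_rot: [3.14, -0.0, 1.503]
wrist_force: [-0.1, -1.2, -0.4]
width: 0.0941
finger_force: 0.0
```

Emit:
arm_command:
  plan:
    - {"grip":-1,"slide":[0.004,0,0.012],"spin":0}
    - {"grip":-1,"slide":[0,0,0.011],"spin":0}
    - {"grip":-1,"slide":[0,0,0],"spin":0}
    - {"grip":1,"slide":[0,0,0],"spin":0}
    - {"grip":1,"slide":[0,0,0],"spin":0}
    - {"grip":1,"slide":[0,0,0],"spin":0}
    - {"grip":1,"slide":[0,0,0],"spin":0}
    - {"grip":1,"slide":[0,0,0],"spin":0}
    - {"grip":1,"slide":[0,0,0],"spin":0}

```text
time: 27.05
tool_pos: [0.4376, 0.0217, 0.0271]
ee_rot: [3.141, -0.0, 1.503]
wrist_force: [-0.2, -0.6, 1.4]
width: 0.0636
finger_force: 30.0
```

Emit:
arm_command:
  plan:
    - {"grip":1,"slide":[0,0,-0.06],"spin":0}
    - {"grip":1,"slide":[0,0,-0.08],"spin":0}
    - {"grip":1,"slide":[0,0,-0.1],"spin":1}
    - {"grip":1,"slide":[0,0,-0.1],"spin":1}
    - {"grip":1,"slide":[0,0,0],"spin":1}
    - {"grip":1,"slide":[0,0,0],"spin":1}
    - {"grip":1,"slide":[0,0,0],"spin":0.45}
    - {"grip":1,"slide":[0,0,0],"spin":0}
    - {"grip":1,"slide":[0,0,0],"spin":0}

```text
time: 28.18
tool_pos: [0.4374, 0.0218, 0.1967]
ee_rot: [-3.141, 0.0, 1.115]
wrist_force: [0.2, -0.3, -1.1]
width: 0.0636
finger_force: 30.0
```

```bash
python3 - <<'E'
from h import *
print(dtool(.5247,-.3188,.2,np.radians(63.85)))
E
```

```text
(array([-0.5349,  0.4564, -0.0066]), np.float64(0.01), array([0.4374, 0.0218, 0.1967]))
```

Emit:
arm_command:
  plan:
    - {"grip":1,"slide":[-0.03,0.026,0],"spin":0}
    - {"grip":1,"slide":[-0.06,0.05,0],"spin":0}
    - {"grip":1,"slide":[-0.07,0.06,0],"spin":0}
    - {"grip":1,"slide":[-0.07,0.06,0],"spin":0}
    - {"grip":1,"slide":[-0.07,0.06,0],"spin":0}
    - {"grip":1,"slide":[-0.07,0.06,0],"spin":0}
    - {"grip":1,"slide":[-0.07,0.06,0],"spin":0}
    - {"grip":1,"slide":[-0.06,0.05,0],"spin":0}
    - {"grip":1,"slide":[-0.035,0.03,0],"spin":0}
    - {"grip":1,"slide":[0,0,0],"spin":0}

```text
time: 29.42
tool_pos: [0.5243, -0.3201, 0.1959]
ee_rot: [-3.14, -0.0, 1.113]
wrist_force: [0.2, 0.6, -1.1]
width: 0.0637
finger_force: 30.0
```

Emit:
arm_command:
  plan:
    - {"grip":1,"slide":[0,0,0.05],"spin":0}
    - {"grip":1,"slide":[0,0,0.06],"spin":0}
    - {"grip":1,"slide":[0,0,0.06],"spin":0}
    - {"grip":1,"slide":[0,0,0.03],"spin":0}
    - {"grip":1,"slide":[0,0,0],"spin":0}
    - {"grip":1,"slide":[0,0,0],"spin":0}
    - {"grip":1,"slide":[0,0,0],"spin":0}

```text
time: 30.3
tool_pos: [0.5253, -0.3193, 0.0988]
ee_rot: [3.139, 0.0, 1.115]
wrist_force: [0.0, 0.6, -1.0]
width: 0.0636
finger_force: 30.0
```

```bash
python3 - <<'E'
from h import *
print(dtool(.5247,-.3188,.069,np.radians(63.85)))
w=camera_info('wrist');im=snapshot('wrist');cv2.imwrite('pics/w6.png',im[:,:,::-1])
E
```

```text
(array([ 0.0005, -0.0015,  0.0595]), np.float64(0.01), array([ 0.5253, -0.3193,  0.0988]))
```

View pics/w6.png

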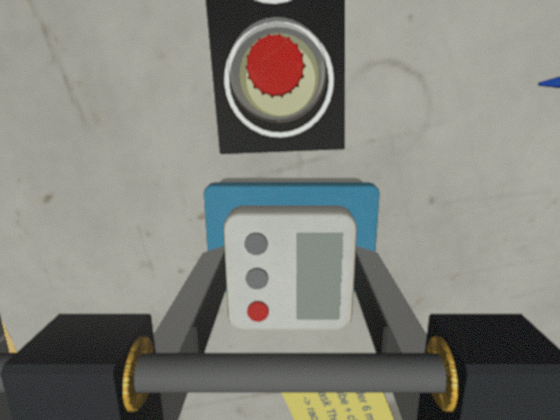

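The timer is square over the lid: timer columns 224–356, lid 205–379. Lowering it onto the lid.

Emit:
arm_command:
  plan:
    - {"grip":1,"slide":[0,0,0.03],"spin":0}
    - {"grip":1,"slide":[0,0,0.02],"spin":0}
    - {"grip":1,"slide":[0,0,0.008],"spin":0}
    - {"grip":1,"slide":[0,0,0.003],"spin":0}
    - {"grip":1,"slide":[0,0,0],"spin":0}
    - {"grip":1,"slide":[0,0,0],"spin":0}

```text
time: 31.1
tool_pos: [0.5241, -0.3186, 0.0673]
ee_rot: [-3.141, -0.0, 1.115]
wrist_force: [-2.9, 1.7, 5.1]
width: 0.0638
finger_force: 30.0
```

Contact with the lid (5 N). Release and rise.

Emit:
arm_command:
  plan:
    - {"grip":-1,"slide":[0,0,0],"spin":0}
    - {"grip":-1,"slide":[0,0,0],"spin":0}
    - {"grip":-1,"slide":[0,0,0],"spin":0}
    - {"grip":-1,"slide":[0,0,0],"spin":0}
    - {"grip":-1,"slide":[0,0,-0.06],"spin":0}
    - {"grip":-1,"slide":[0,0,-0.08],"spin":0}
    - {"grip":-1,"slide":[0,0,-0.08],"spin":0}
    - {"grip":-1,"slide":[0,0,-0.06],"spin":0}
    - {"grip":-1,"slide":[0,0,0],"spin":0}

```text
time: 32.22
tool_pos: [0.5257, -0.3198, 0.2099]
ee_rot: [3.135, 0.001, 1.115]
wrist_force: [0.1, 0.2, -0.9]
width: 0.0941
finger_force: 0.0
```

Emit:
arm_command:
  plan:
    - {"grip":-1,"slide":[0,-0.06,0],"spin":0}
    - {"grip":-1,"slide":[0,-0.1,0],"spin":0}
    - {"grip":-1,"slide":[0,-0.1,0],"spin":0}
    - {"grip":-1,"slide":[0,-0.1,0],"spin":0}
    - {"grip":-1,"slide":[0,-0.04,0],"spin":0}
    - {"grip":-1,"slide":[0,0,0],"spin":0}
    - {"grip":-1,"slide":[0,0,0],"spin":0}
    - {"grip":-1,"slide":[0,0,0],"spin":0}

```text
time: 33.22
tool_pos: [0.3455, -0.2311, 0.2058]
ee_rot: [-3.141, -0.0, 1.115]
wrist_force: [1.0, -1.1, 0.0]
width: 0.0938
finger_force: 0.0
```

```bash
python3 - <<'E'
from h import *
c=camera_info('top');im=snapshot('top');cv2.imwrite('pics/t7.png',im[:,:,::-1])
cv2.imwrite('pics/t7c.png',cv2.resize(cv2.imread('pics/t7.png')[100:250,130:350],None,fx=3,fy=3,interpolation=cv2.INTER_CUBIC))
im=cv2.cvtColor(im,cv2.COLOR_RGB2HSV).astype(int);H,S,V=im[...,0],im[...,1],im[...,2]
k=np.zeros(H.shape,bool);k[165:235,295:355]=1
for b,s,q in blobs((H>95)&(H<115)&(S>120)&k,200): print('box',rect(c,b,.04))
for b,s,q in blobs((V>140)&(S<50)&k,200): print('timer',s[4],rect(c,b,.06))
for n,m,z in [('r',(S>120)&((H<8)|(H>172)),.093),('b',(H>112)&(H<130)&(S>120),.109)]:
    for b,s,q in blobs(m,60): print(n,q,onplane(c,q,z))
E
```

```text
timer 2339 (0.522649169921875, -0.31631576538085937, 147.6873779296875, 126.22080993652344, 0.1128288134932518)
r [284.95918367 176.04081633] [[ 0.56160024 -0.22935319]]
b [248.91338583 158.29133858] [[ 0.59273547 -0.15703384]]
```

View pics/t7c.png

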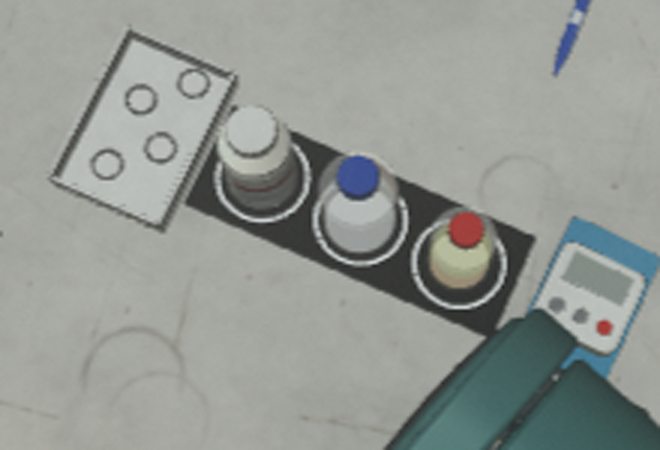

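All three bottles stand in their rings, with the caps within 2 mm of the ring centres. The timer lies square on the blue lid, and the gripper is clear of everything.

```bash
python3 -c "
from bench import ticket
print(ticket.close_job())"
```

```text
the job is handed in; nothing more can be done
None
```

The job is handed in at about 33 s: the red, blue and white bottles stand in their rings with caps within about 2 mm of centre, and the timer lies face up and square on the blue lid; no verdict was returned.

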